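# Roll the jig's knurled wheel to set the jaw gap

### The arm

A 6-joint arm with a two-finger parallel gripper is mounted at the origin on the work surface. World frame = base frame: x ahead of the robot, y to its left, z up, the work surface at z = 0. Lengths are in m, angles in rad, forces in N, time in s.
With the tool pointing down it reaches from about 0.35 to 0.975 m from the base axis. Payload 7.1 kg.
Tool frame: the origin (TCP) lies at the very end of the fingers, on their centre line; the grasp point (between the pads) lies 19 mm behind it; z points along the fingers, y is the line along which they close (so a half turn about z gives the same grasp; the last joint's range is limited). The gripper opens to 88 mm and grips with 3 to 60 N. Pads are 20 mm wide; open, the fingers measure 115 mm over their backs; the gripper's body (75 mm by 178 mm) begins 61 mm behind the grasp point.
Start: joints at [1.24, 0.423, 1.63, -0, 1.089, -0.019], TCP at [0.192, 0.595, 0.223] pointing down, gripper open.
Joint ranges: [-3, 3], [-0.9, 2.11], [0.09, 2.58], [-1.31, 4.45], [0.11, 2.69], [-2.54, 2.54]. Speed limits (rad/s): [2.39, 2.39, 3.01, 3.14, 3.14, 3.14].

### API

Orientations are given as [roll, pitch, yaw] about the fixed x, y, z axes, in that order (R = Rz(yaw) Ry(pitch) Rx(roll)).
In Python, from plant import arm, snapshot, workorder, finder gives the robot as it stands.
- The arm moves only by the shell command python3 -m pendant 'ROWS' [OPENING] [FORCE]. ROWS is JSON, a list that holds one entry, the list of rows, each a list of 6 numbers: the shift along the world's x, y, z scaled (see below), then the turn, a rotation vector about the world's x, y, z scaled (see below). In form: [[[x, y, z, ax, ay, az], ...]]. A call has 1 to 20 rows; each row shifts and turns the commanded pose from where the row before left it; what a row does not reach is not made up. The controller multiplies each number of a shift by 100 mm and each number of a turn by 360 degrees. A row lasts 1/8 s, in which the tool goes at most 62.5 mm and 10.7 degrees, less where a joint would pass 70% of its speed; a pose out of reach is approached as far as the arm can. A call with a number of a shift or a turn outside -1 to 1 is refused whole. A call with a gripper value outside its range is refused whole. OPENING is the opening, from -1 (shut) to 1 (fully open), so that 0 is half open, set as the call begins (- or left out, the last holds). The fingers move at their own pace and stop on an object; FORCE is the grip in N (left out, the last holds). Time passes only in rows, so rows that do not move let the fingers close. It gives the time, the measured TCP pose, the force, the opening and the grip force at its end, in the units of the state.
- arm.read_state(): the state, without advancing time (a new reading comes with each control period).
- snapshot(name): name is "side" or "top"; returns a dict with "pixels" (400x640x3 uint8, blue, green, red), "mtx" (3x3 intrinsics, pixels), "view" (4x4, takes a point from world to camera coordinates). Camera axes: x right, y up, looking along -z (the intrinsics and any distortion apply to the point x, -y, -z); pixel columns grow to the right and rows downward; lengths in m; the calibration is good to about 2 mm. A picture is of the moment at which its call begins. There is no depth.
- workorder.finish_job(): hands the job in; it is judged then, once.
Trained networks look in the newest picture that a camera, given by its name, has taken for a name from the list of things; names that differ only in an ending like _2 or _b are one class to them, and where a whole thing is asked for, a point or a joint stands for the part that bears it (a point fixed in the world has none). Each returns a list of dicts, best first, with "score" (0 to 1); they miss things now and then, are a little off and sometimes report something else, mostly with a low value. They report only what shows in the picture. A call takes as long as a camera call.
- finder.regions_of(thing, camera): "region" (400x640 bool, what is visible of it) and "position" ([row, column] in pixels, amid what is visible of it).
- finder.spot_point(thing, camera): "position" ([row, column] in pixels: a listed point, or the origin of a listed thing).
The state is a dict: "time": time; "joint_positions": joint angles; "qd": joint speeds; "joint_torque": joint torques, N m; "ee_pos": TCP position; "tool_rot": TCP orientation; "contact_force": force on the tool from outside, world axes, zero at the start; "torque": the same for the moment, N m; "width": finger opening in m; "grip_force": force on a finger pad.
Only numpy, scipy, OpenCV 4.12 (cv2) and the standard library are available. Lean on these libraries where they do the work, as an engineer would, in place of code of your own. Each camera call takes 0.05 s, during which the arm holds its last target. There are 200 camera calls.

### The job

The tablet lies in the repair jig with too wide a gap in front of the sliding jaw. Press a fingertip lightly on top of the knurled wheel and roll it, stroke by stroke, until the jaw's red pointer stands within the green gauge band, then take the hand off. Move the jaw only by the wheel, do not let it shove the tablet, and leave the gauge band, the tablet and the tools and cup lying around where they are; grasp and lift nothing.

Things in the scene. Friction and masses are not known exactly. Their poses are not given: they have to be found in the camera images.
- jig: Tablet repair jig fixed to the bench: aluminium deck 420 x 260 x 12 mm with blue fittings. Origin at z = 0 (bench top) under the middle of the knurled wheel. Its +x axis points from the wheel to the jaw, tablet and fixed stop; +y is horizontal along the wheel's axle; the deck reaches from x = -60 to +360 mm and y = -130 to +130 mm.
- wheel: Knurled steel adjuster wheel with four orange ridges, diameter 64 mm, 26 mm wide, axle horizontal along the jig's y. Origin at its centre, 54 mm above the bench. Its frame turns with it. It stands between two blue cheeks (out to y = 29 mm either side, x = -48 to +48 mm, tops 70 mm above the bench), so only its top 16 mm shows. It stays where it is left.
- wheel_top (a point): Top of the wheel's rim, 86 mm above the bench; stays on top as the wheel turns. The wheel is rigid and grippy; 5 to 15 N of press is plenty to roll it without slip. Rolling the top to the jig's +x (towards the tablet) drives the jaw to +x, 12 mm per radian or 0.375 mm per mm of fingertip travel; rolling back opens the gap. Friction about 2 N at the rim.
- jaw: Grey sliding jaw, 170 mm wide (y), 22 mm thick (x), top 37 mm above the bench, with a red pointer blade on its +y end. Origin at the middle of its front face (facing the tablet), 12 mm above the bench. It slides along the jig's x, geared to the wheel; its front face is between 125 and 137 mm ahead of the wheel's axle at the start.
- pointer (a point): Tip end of the red pointer blade (4 mm wide in x, 21 mm above the bench, 108 mm to the +y side of the jig's middle), in line with the jaw's front face.
- gauge: Green gauge band on the white scale strip of the deck: 8 mm wide along the jig's x, 30 mm long in y, its centre 113 mm to the +y side of the jig's middle. Origin at the centre of its underside, axes as the jig's. It is 155 to 180 mm ahead of the wheel's axle. The pointer passes just above it and is within it when the two are less than 4 mm apart along the jig's x.
- tablet: Opened black tablet, 134 x 200 x 7.5 mm, 330 g, lying loose on the deck against the fixed stop. Origin at the centre of its underside, 258 mm ahead of the wheel's axle (near edge at 191 mm).
- screwdriver: Loose red-handled screwdriver, 150 mm long, lying on the bench on the -y side of the jig.
- screw_cup: Loose small white cup, 56 mm across, 35 mm tall, standing on the bench on the +y side of the jig. Origin under its middle.
- spudger: Loose blue plastic pry tool, about 127 x 18 x 10 mm, lying on the bench on the +y side of the jig.

How it is judged:
By the outcome, as a careful person would: the job done as asked, in the order asked, and still so for the second after the job is handed in, with the robot touching nothing.
It also fails if it takes over 53 s, if anything falls off the work surface, if the arm or the gripper's body presses on something with over 40 N, if the wrist force passes 120 N, or if a joint passes its speed limit or range.

## Working session

There is one attempt and no reset: what is moved stays moved. The work goes in short steps, Python scripts to look and compute and a shell command to move; the robot and the scene stay as the last step left them, time stands still between calls to the robot, and variables do not carry over. Pictures are saved under pics/ and viewed, at most 10 in all, crops included, and the job is handed in when it is done.

```bash
mkdir -p pics
cat > h.py <<'E'
import numpy as np, cv2
from plant import arm, snapshot, workorder, finder
def ray(s,rc):
    K=np.array(s["mtx"]);V=np.array(s["view"])
    d=np.linalg.solve(K,[rc[1],rc[0],1.]); d=d*[1,-1,-1]
    R=V[:3,:3]; return -R.T@V[:3,3], R.T@d
def atz(s,rc,z):
    o,d=ray(s,rc); return o+d*(z-o[2])/d[2]
def proj(s,p):
    V=np.array(s["view"]);c=V[:3,:3]@p+V[:3,3];u=np.array(s["mtx"])@(c*[1,-1,-1]);return u[:2]/u[2]
E
python3 - <<'E'
from h import *
Z=dict(wheel_top=.086,wheel=.054,pointer=.021,gauge=.012,tablet=.012,jaw=.012,jig=0)
ims=[]
for c in("top","side"):
    s=snapshot(c);cv2.imwrite(f"pics/{c}0.png",s["pixels"])
    for t in Z:
        r=finder.spot_point(t,c)
        for q in r[:2]: print(c,t,round(q["score"],2),np.round(q["position"],1),np.round(atz(s,q["position"],Z[t]),4))
st=arm.read_state();print({k:np.round(v,3) for k,v in st.items()})
E
```

```text
top wheel_top 0.65 [249.3 353.3] [ 0.5307 -0.0024  0.086 ]
top wheel 0.92 [245.7 354. ] [ 0.5414 -0.0055  0.054 ]
top pointer 0.94 [202.1 306.3] [0.6502 0.1063 0.021 ]
top gauge 0.38 [188.2 299.9] [0.6864 0.1225 0.012 ]
top tablet 0.93 [144.4 341.9] [0.7961 0.0185 0.012 ]
top tablet 0.42 [169.3 267.6] [0.7348 0.2024 0.012 ]
top jaw 0.69 [202. 347.] [0.6511 0.0079 0.012 ]
top jig 0.86 [248.7 357.3] [ 0.5387 -0.0157  0.    ]
side wheel_top 0.85 [226. 298.] [0.5294 0.0026 0.086 ]
side wheel 0.74 [235.4 300.4] [ 0.5337 -0.0018  0.054 ]
side pointer 0.65 [208.5 301.7] [0.6452 0.1125 0.021 ]
side gauge 0.64 [209.  301.9] [0.652  0.1188 0.012 ]
side gauge 0.38 [201.1 309.1] [0.6948 0.1325 0.012 ]
side tablet 0.68 [203.5 358.1] [0.7941 0.0222 0.012 ]
side jaw 0.76 [228.  327.5] [0.6444 0.0048 0.012 ]
side jig 0.64 [253.3 297.3] [ 0.52   -0.0039  0.    ]
side jig 0.19 [236.4 302.2] [0.5771 0.0377 0.    ]
{'time': np.float64(0.8), 'joint_positions': array([ 1.24 ,  0.423,  1.63 ,  0.   ,  1.089, -0.019]), 'qd': array([-0.001, -0.001, -0.   ,  0.   ,  0.003, -0.   ]), 'joint_torque': array([-1.0000e-03, -5.4450e+01, -2.7404e+01,  6.4000e-02,  1.7000e-02,
       -0.0000e+00]), 'ee_pos': array([0.192, 0.595, 0.223]), 'tool_rot': array([ 3.142, -0.   ,  2.83 ]), 'contact_force': array([ 0.036, -0.028,  0.095]), 'torque': array([-0.006,  0.041,  0.028]), 'grip_force': np.float64(0.0), 'width': np.float64(0.088)}
```

View pics/top0.png

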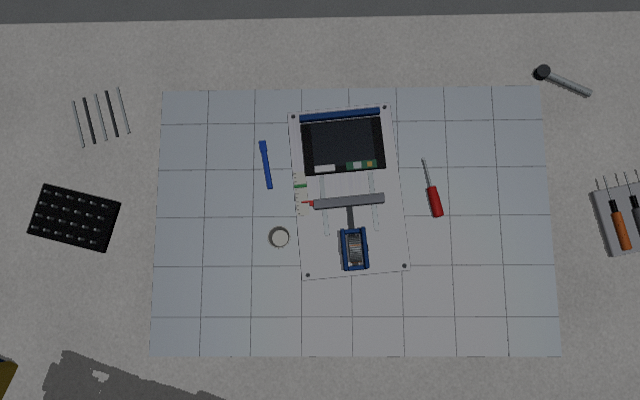

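View pics/side0.png

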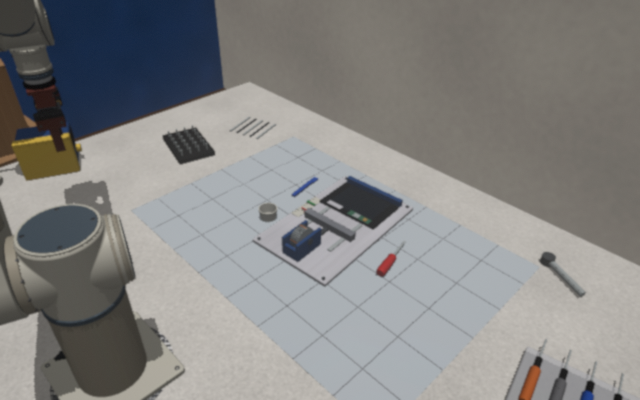

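The top view shows the wheel at about (col 353, row 248), the jaw at (347, 202), the red pointer at (307, 203), the green band at (300, 185) and the tablet at (342, 144). The side view agrees with this. Next I'll refine the jig yaw and the gap between pointer and band.

```bash
cat >> h.py <<'E'
YAW=None
def colour(s,kind,box):
    r0,r1,c0,c1=box; p=s["pixels"].astype(float); b,g,r=p[...,0],p[...,1],p[...,2]
    w={"red":r-np.maximum(b,g),"green":g-np.maximum(r,b)}[kind].copy()
    w[w<25]=0; m=np.zeros_like(w); m[r0:r1,c0:c1]=w[r0:r1,c0:c1]; return m
def cen(m):
    i=np.indices(m.shape); return np.array([(i[0]*m).sum(),(i[1]*m).sum()])/m.sum()
E
python3 - <<'E'
from h import *
s=snapshot("top")
P={}
for t,k,z,box in(("ptr","red",.021,(190,215,293,318)),("gauge","green",.012,(172,196,288,312))):
    m=colour(s,k,box);c=cen(m);P[t]=atz(s,c,z);print(t,np.argwhere(m>0).min(0),np.argwhere(m>0).max(0),c,P[t])
p=s["pixels"]
# deck corner fit
reg=finder.regions_of("jig","top")[0]; R=reg["region"].astype(np.uint8)
print(reg["score"],R.sum())
cnt=max(cv2.findContours(R,0,2)[0],key=cv2.contourArea)
W=np.array([atz(s,(q[0][1],q[0][0]),.012)[:2] for q in cv2.convexHull(cnt)],np.float32)
rc=cv2.minAreaRect(W);print(rc,cv2.boxPoints(rc))
for t in("wheel","jaw","tablet"):
    q=finder.regions_of(t,"top")[0]; R=q["region"].astype(np.uint8)
    z=dict(wheel=.08,jaw=.037,tablet=.0195)[t]
    cnt=max(cv2.findContours(R,0,2)[0],key=cv2.contourArea)
    rc=cv2.minAreaRect(np.array([atz(s,(a[0][1],a[0][0]),z)[:2] for a in cnt],np.float32));print(t,q["score"],rc)
cr=p[95:285,280:415];cv2.imwrite("pics/crop1.png",cv2.resize(cr,None,fx=3.1,fy=3.1,interpolation=cv2.INTER_CUBIC))
E
```

```text
ptr [200 302] [205 313] [202.21188428 308.94878812] [0.64987558 0.0999297  0.021     ]
gauge [184 294] [187 305] [185.52307692 299.87282051] [0.69312214 0.12255581 0.012     ]
0.81 13778
((0.6838368773460388, 0.008179783821105957), (0.4211815297603607, 0.26009702682495117), 5.2941389083862305) [[ 0.46214503  0.11824258]
 [ 0.4861439  -0.1407449 ]
 [ 0.9055287  -0.10188302]
 [ 0.88152987  0.15710446]]
wheel 0.66 ((0.534002959728241, -0.004639072343707085), (0.06351214647293091, 0.028072578832507133), 5.28651237487793)
jaw 0.91 ((0.6235424876213074, 0.011940747499465942), (0.08076726645231247, 0.19052577018737793), 6.711742877960205)
tablet 0.68 ((0.7917437553405762, 0.017891384661197662), (0.13432759046554565, 0.1996433287858963), 5.232088088989258)
```

View pics/crop1.png

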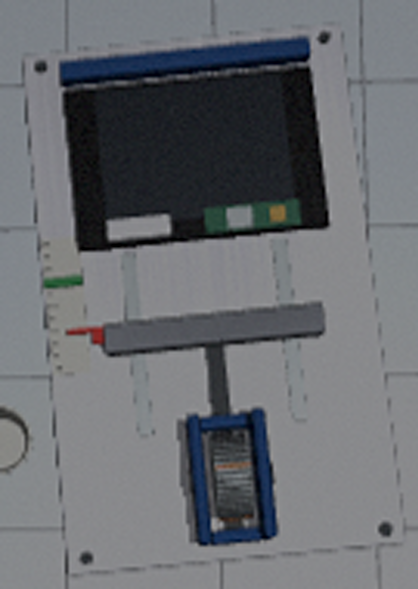

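The jig pose fits cleanly: origin (0.5344, -0.0056), yaw 5.27°. The gauge is at u ≈ 170 mm and the pointer at about 127 mm. I'll move over the wheel with the gripper shut and the tool's y axis along the jig's x.

```bash
python3 -m pendant '[[[0.12,-0.215,-0.03,0,0,-0.0066],[0.237,-0.43,-0.066,0,0,-0.0133],[0.237,-0.43,-0.066,0,0,-0.0133],[0.237,-0.43,-0.066,0,0,-0.0133],[0.237,-0.43,-0.066,0,0,-0.0133],[0.237,-0.43,-0.066,0,0,-0.0133],[0.237,-0.43,-0.066,0,0,-0.0133],[0.237,-0.43,-0.066,0,0,-0.0133],[0.237,-0.43,-0.066,0,0,-0.0133],[0.237,-0.43,-0.066,0,0,-0.0133],[0.237,-0.43,-0.066,0,0,-0.0133],[0.237,-0.43,-0.066,0,0,-0.0133],[0.237,-0.43,-0.066,0,0,-0.0133],[0.237,-0.43,-0.066,0,0,-0.0133],[0.12,-0.215,-0.03,0,0,-0.0066],[0,0,0,0,0,0],[0,0,0,0,0,0]]]' -1 10
```

```text
time: 3.18
ee_pos: [0.5233, -0.0067, 0.1308]
tool_rot: [-3.141, -0.0, 1.661]
contact_force: [-0.6, 0.4, -0.1]
width: 0.0008
grip_force: 0.0
```

```bash
python3 -m pendant '[[[0,0,-0.15,0,0,0],[0,0,-0.2,0,0,0],[0,0,-0.07,0,0,0],[0,0,-0.02,0,0,0],[0,0,-0.015,0,0,0],[0,0,0,0,0,0],[0,0,0,0,0,0]]]'
```

```text
time: 4.05
ee_pos: [0.5241, -0.0072, 0.0857]
tool_rot: [3.141, 0.0, 1.66]
contact_force: [0.4, 1.0, 0.2]
width: 0.0005
grip_force: 0.0
```

```bash
python3 -m pendant '[[[0,0,-0.01,0,0,0],[0,0,0,0,0,0],[0,0,0,0,0,0]]]'; python3 -m pendant '[[[0,0,-0.01,0,0,0],[0,0,0,0,0,0],[0,0,0,0,0,0]]]'
```

```text
time: 4.42
ee_pos: [0.5242, -0.0072, 0.0854]
tool_rot: [3.141, 0.0, 1.66]
contact_force: [-1.9, 0.5, 9.1]
width: 0.0004
grip_force: 4.8
time: 4.8
ee_pos: [0.5243, -0.0072, 0.0852]
tool_rot: [3.14, 0.0, 1.66]
contact_force: [-4.4, -1.0, 19.3]
width: 0.0002
grip_force: 9.7
```

```bash
python3 -m pendant '[[[0,0,0.008,0,0,0],[0.03,0.003,0,0,0,0],[0.03,0.003,0,0,0,0],[0.03,0.003,0,0,0,0],[0.03,0.003,0,0,0,0]]]';python3 -m pendant '[[[0.03,0.003,0,0,0,0],[0.03,0.003,0,0,0,0],[0.02,0.002,0,0,0,0],[0,0,0,0,0,0]]]'
python3 - <<'E'
from h import *
s=snapshot("top");m=colour(s,"red",(170,215,290,309));c=cen(m);p=atz(s,c,.021)-[.5344,-.0056,0];print(c,p@[.9958,.0918,0],p@[-.0918,.9958,0])
E
```

```text
time: 5.42
ee_pos: [0.5373, -0.006, 0.0861]
tool_rot: [3.138, 0.0, 1.66]
contact_force: [-2.5, 0.1, 15.2]
width: 0.0004
grip_force: 7.5
time: 5.92
ee_pos: [0.5451, -0.0053, 0.0854]
tool_rot: [3.139, 0.0, 1.66]
contact_force: [-0.3, 0.1, 8.7]
width: 0.0009
grip_force: 4.3
[198.22125604 304.80483092] 0.13544408673482833 0.10355957652052195
```

```bash
C='';python3 -m pendant '[[[0,0,0.1,0,0,0],[-0.12,-0.011,0,0,0,0],[-0.12,-0.011,0,0,0,0],[0,0,-0.08,0,0,0],[0,0,-0.02,0,0,0],[0,0,0,0,0,0],[0.03,0.003,0,0,0,0],[0.03,0.003,0,0,0,0],[0.03,0.003,0,0,0,0],[0.03,0.003,0,0,0,0],[0.03,0.002,0,0,0,0],[0.03,0.003,0,0,0,0],[0.03,0.003,0,0,0,0],[0.02,0.002,0,0,0,0],[0,0,0,0,0,0]]]'
python3 - <<'E'
from h import *
s=snapshot("top");m=colour(s,"red",(170,215,290,309));c=cen(m);p=atz(s,c,.021)-[.5344,-.0056,0];print(c,p@[.9958,.0918,0],p@[-.0918,.9958,0])
E
```

```text
time: 7.85
ee_pos: [0.545, -0.0051, 0.0853]
tool_rot: [3.138, 0.0, 1.66]
contact_force: [0.7, 0.5, 11.3]
width: 0.0005
grip_force: 5.7
[194.10466223 304.63368221] 0.14557864653649935 0.10304699874608397
```

```bash
python3 -m pendant '[[[0,0,0.1,0,0,0],[-0.12,-0.011,0,0,0,0],[-0.11,-0.011,0,0,0,0],[0,0,-0.08,0,0,0],[0,0,-0.02,0,0,0],[0,0,0,0,0,0],[0.03,0.003,0,0,0,0],[0.03,0.003,0,0,0,0],[0.03,0.003,0,0,0,0],[0.03,0.003,0,0,0,0],[0.03,0.002,0,0,0,0],[0.03,0.003,0,0,0,0],[0.03,0.003,0,0,0,0],[0.02,0.002,0,0,0,0],[0,0,0,0,0,0]]]'; python3 -m pendant '[[[0,0,0.1,0,0,0],[-0.12,-0.011,0,0,0,0],[-0.11,-0.011,0,0,0,0],[0,0,-0.08,0,0,0],[0,0,-0.02,0,0,0],[0,0,0,0,0,0],[0.03,0.003,0,0,0,0],[0.03,0.003,0,0,0,0],[0.03,0.003,0,0,0,0],[0.03,0.003,0,0,0,0],[0.03,0.002,0,0,0,0],[0.03,0.003,0,0,0,0],[0.03,0.003,0,0,0,0],[0.02,0.002,0,0,0,0],[0,0,0,0,0,0]]]'
python3 - <<'E'
from h import *
s=snapshot("top");m=colour(s,"red",(170,215,290,309));c=cen(m);p=atz(s,c,.021)-[.5344,-.0056,0];print(c,p@[.9958,.0918,0],p@[-.0918,.9958,0])
m=colour(s,"green",(172,196,288,312));c=cen(m);p=atz(s,c,.012)-[.5344,-.0056,0];print(c,p@[.9958,.0918,0],p@[-.0918,.9958,0])
cr=s["pixels"][165:225,285:345];cv2.imwrite("pics/crop2.png",cv2.resize(cr,None,fx=8,fy=8,interpolation=cv2.INTER_CUBIC))
E
```

```text
time: 9.78
ee_pos: [0.5449, -0.0051, 0.0853]
tool_rot: [3.138, 0.0, 1.66]
contact_force: [0.1, 1.0, 11.7]
width: 0.0004
grip_force: 5.7
time: 11.65
ee_pos: [0.545, -0.0051, 0.0854]
tool_rot: [3.138, 0.0, 1.66]
contact_force: [0.3, 0.8, 12.5]
width: 0.0007
grip_force: 5.7
[186.31664099 304.77041602] 0.16471747583284216 0.10095910961391868
[185.6013289  297.91528239] 0.1701143749154338 0.11784107304988936
```

View pics/crop2.png

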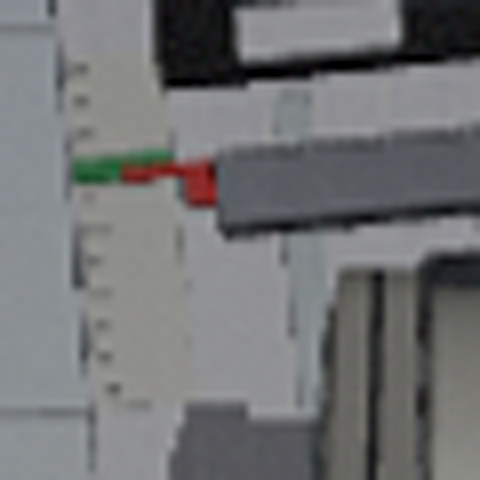

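The crop shows the red blade over the lower edge of the green band: blade at about (303, 186.5), band centre at about row 185.5. I'll compute this with the mask limited to the blade columns.

Run:
```python
from h import *
s=snapshot("top")
def uv(p): q=p-[.5344,-.0056,0]; return np.round([q@[.9958,.0918,0]*1e3,q@[-.0918,.9958,0]*1e3],1)
def xyz(u,v,z): return np.array([.5344,-.0056,z])+[.9958*u-.0918*v,.0918*u+.9958*v,0]
for c in(300,301,302,303,304,305,306):
    m=colour(s,"red",(175,195,c,c+1))
    if m.sum(): print(c,uv(atz(s,cen(m),.021)))
for c in(294,296,298): 
    m=colour(s,"green",(175,195,c,c+1)); print("g",c,uv(atz(s,cen(m),.012)))
q=finder.spot_point("pointer","top");print([(a["score"],uv(atz(s,a["position"],.021))) for a in q])
print(proj(s,xyz(.165,.108,.021)),proj(s,xyz(.170,.108,.012)))
s=snapshot("side")
for t,z in(("pointer",.021),("gauge",.012)): print(t,[(a["score"],uv(atz(s,a["position"],z))) for a in finder.spot_point(t,"side")])
cr=s["pixels"][185:230,285:345];cv2.imwrite("pics/crop3.png",cv2.resize(cr,None,fx=10,fy=10,interpolation=cv2.INTER_CUBIC))
```

```text
300 [165.8 112.5]
301 [165.3 110.1]
302 [165.1 107.7]
303 [165.1 105.3]
304 [165.6 102.8]
305 [166.  100.3]
306 [166.1  97.8]
g 294 [170.1 127.5]
g 296 [169.6 122.6]
g 298 [169.3 117.7]
[(0.94, array([162. , 103.3]))]
[301.87455462 186.4896075 ] [301.91365923 185.24306121]
pointer [(0.98, array([159.7, 106. ]))]
gauge []
```

View pics/crop3.png

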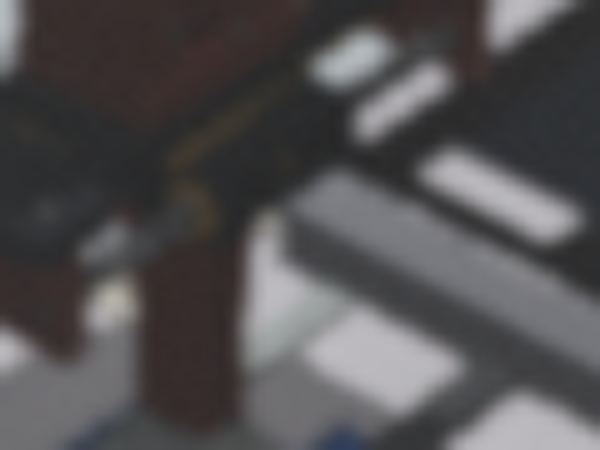

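The side view is blocked by the gripper. I'll check the start picture with the same blade method to tie the result to the fingertip travel.

Run:
```python
from h import *
s=snapshot("top"); 
def uv(p): q=p-[.5344,-.0056,0]; return np.round([q@[.9958,.0918,0]*1e3,q@[-.0918,.9958,0]*1e3],1)
now=s["pixels"];old=cv2.imread("pics/top0.png")
for n,im in(("old",old),("now",now)):
    s["pixels"]=im
    for c in(301,302,303,304):
        m=colour(s,"red",(175,212,c,c+1)); print(n,c,uv(atz(s,cen(m),.021)))
    # jaw dark-edge: front & rear of jaw top along column 335,360
    g=cv2.cvtColor(im,6).astype(int)
    print(n,g[180:212,320],g[170:212,375])
s["pixels"]=old
for c in(294,296,298,300,302,304): print("g old",c,uv(atz(s,cen(colour(s,"green",(175,195,c,c+1))),.012)))
```

```text
old 301 [nan nan]
old 302 [127.7 111.1]
old 303 [127.7 108.7]
old 304 [127.6 106.2]
old [124 124 124 124 125 124 126 126 126 124 119 115 113 107 106 107  98  97
  88  94  90  84  87  88  86  89  89  91  51  70 127 140] [131 136 135 135 138 139 137 138 139 139 136 138 138 139 137 139 136 138
 138 134 136 137 142  89  73  83  82  82  85  89  89  89  66  23 115 135
 132 132 132 134 134 135]
now 301 [165.4 110.1]
now 302 [165.1 107.7]
now 303 [165.1 105.3]
now 304 [165.1 102.8]
now [133 131 137  89  77  93  90  93  89  91  94  96  63  25  97 114 105 100
 135 147 146 147 146 147 147 146 148 148 147 144 145 146] [139 144 144 144 143 145 149 113  82  89  88  89  88  94  93  95  84  47
  77 134 147 145 145 145 145 143 123 112 121 127 135 108  79  86  93  99
 102 105 108 111 115 115]
g old 294 [170.1 127.5]
g old 296 [169.6 122.6]
g old 298 [169.3 117.7]
g old 300 [169.9 112.7]
g old 302 [169.4 107.8]
g old 304 [169.9 102.9]h.py:17: RuntimeWarning: invalid value encountered in divide
  i=np.indices(m.shape); return np.array([(i[0]*m).sum(),(i[1]*m).sum()])/m.sum()
```

The blade is at 165.2 mm and the band at 169.7 mm. One short stroke of about 11 mm is left.

```bash
python3 -m pendant '[[[0,0,0.1,0,0,0],[-0.09,-0.008,0,0,0,0],[-0.08,-0.008,0,0,0,0],[0,0,-0.08,0,0,0],[0,0,-0.02,0,0,0],[0,0,0,0,0,0],[0.03,0.003,0,0,0,0],[0.03,0.003,0,0,0,0],[0.03,0.003,0,0,0,0],[0.02,0.002,0,0,0,0],[0,0,0,0,0,0],[0,0,0,0,0,0],[0,0,0.15,0,0,0],[0,0,0.4,0,0,0],[-0.2,0.2,0.4,0,0,0],[-0.5,0.1,0.3,0,0,0],[-0.5,0.1,0,0,0,0],[0,0,0,0,0,0]]]'
python3 - <<'E'
from h import *
s=snapshot("top")
def uv(p): q=p-[.5344,-.0056,0]; return np.round([q@[.9958,.0918,0]*1e3,q@[-.0918,.9958,0]*1e3],1)
for c in(301,302,303,304): print(c,uv(atz(s,cen(colour(s,"red",(172,212,c,c+1))),.021)))
for c in(294,296,298): print("g",c,uv(atz(s,cen(colour(s,"green",(172,195,c,c+1))),.012)))
t=snapshot("side")
a=cv2.resize(s["pixels"][165:215,285:345],(600,500),interpolation=2)[:300]
b=cv2.resize(t["pixels"][190:220,285:345],(600,300),interpolation=2)
cv2.imwrite("pics/crop4.png",np.vstack([a,b]))
E
```

```text
time: 14.25
ee_pos: [0.4132, 0.0347, 0.209]
tool_rot: [-3.139, -0.0, 1.662]
contact_force: [1.2, 1.2, 0.3]
width: 0.0004
grip_force: 0.0
301 [171.4 109.6]
302 [171.8 107.1]
303 [171.6 104.7]
304 [171.4 102.2]
g 294 [170.1 127.5]
g 296 [169.6 122.6]
g 298 [169.3 117.7]
```

View pics/crop4.png

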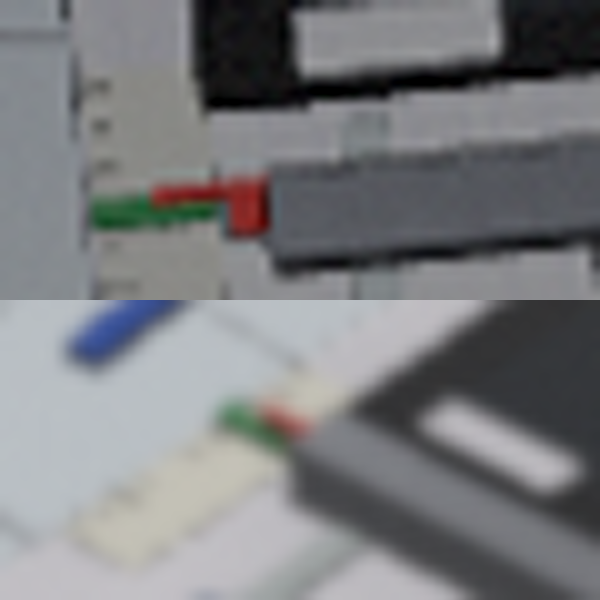

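The pointer is over the far part of the band at roughly +1.9 mm. The side view can settle it, so I'll check there.

Run:
```python
from h import *
s=snapshot("side");t=snapshot("top")
def xyz(u,v,z): return np.array([.5344,-.0056,z])+[.9958*u-.0918*v,.0918*u+.9958*v,0]
m=colour(s,"red",(190,220,305,320));i=np.argwhere(m>0);print("red",cen(m),i.tolist())
g=colour(s,"green",(190,220,300,320));i=np.argwhere(g>0);print("green",cen(g),i.tolist())
for n,z,u,v in[("g",.012,.170,.128),("g",.012,.166,.128),("g",.012,.174,.128),("g",.012,.170,.113)]+[("p",.021,u,v) for u in(.166,.168,.170,.172) for v in(.108,.1)]: print(n,u,v,"side",np.round(proj(s,xyz(u,v,z))[::-1],1),"top",np.round(proj(t,xyz(u,v,z))[::-1],1))
p=t["pixels"]
for c in(296,298,300,302,304): print(c,p[180:190,c].tolist())
```

```text
red [201.54545455 313.11764706] [[200, 312], [201, 311], [201, 312], [201, 313], [201, 314], [202, 312], [202, 313], [202, 314], [202, 315], [203, 314]]
green [201.58333333 308.79166667] [[201, 308], [201, 309], [202, 308], [202, 309], [202, 310]]
g 0.17 0.128 side [200.8 307.3] top [186.1 293.8]
g 0.166 0.128 side [201.4 306.4] top [187.7 293.9]
g 0.174 0.128 side [200.2 308.2] top [184.5 293.6]
g 0.17 0.113 side [202.7 311. ] top [185.4 299.9]
p 0.166 0.108 side [201.6 311.5] top [186.1 301.8]
p 0.166 0.1 side [202.7 313.5] top [185.8 305.1]
p 0.168 0.108 side [201.3 311.9] top [185.3 301.8]
p 0.168 0.1 side [202.4 313.9] top [185. 305.]
p 0.17 0.108 side [201.  312.3] top [184.5 301.7]
p 0.17 0.1 side [202.1 314.4] top [184.2 305. ]
p 0.172 0.108 side [200.7 312.8] top [183.7 301.6]
p 0.172 0.1 side [201.8 314.8] top [183.4 304.9]
296 [[137, 140, 140], [114, 116, 116], [125, 128, 128], [136, 139, 141], [114, 125, 114], [74, 102, 63], [55, 92, 40], [46, 75, 35], [122, 125, 124], [117, 119, 119]]
298 [[133, 137, 135], [134, 138, 137], [134, 137, 137], [139, 141, 143], [97, 109, 96], [56, 89, 39], [56, 93, 39], [58, 84, 50], [122, 126, 124], [137, 139, 139]]
300 [[134, 138, 137], [132, 136, 136], [136, 140, 138], [112, 115, 137], [63, 67, 132], [38, 63, 83], [53, 88, 37], [79, 99, 72], [126, 129, 127], [137, 140, 140]]
302 [[132, 136, 136], [135, 138, 138], [140, 141, 138], [99, 101, 136], [39, 39, 123], [41, 62, 77], [51, 88, 34], [92, 106, 91], [129, 132, 132], [137, 139, 140]]
304 [[133, 136, 136], [136, 139, 137], [138, 142, 137], [91, 93, 135], [23, 21, 110], [48, 82, 63], [47, 82, 31], [120, 125, 121], [135, 137, 138], [135, 138, 139]]
```

Both views put the pointer only about 0 to 1.5 mm from the band centre, well inside ±4 mm. The hand is clear of everything, so I'm handing in.

```bash
python3 -c "from plant import workorder; print(workorder.finish_job())"
```

```text
the job is handed in; nothing more can be done
None
```

I rolled the wheel until the jaw's red pointer stood within the green band, about 1 mm from its centre by the cameras. I then took the hand off and handed the job in at about 14 s; the tablet, tools and cup were not touched, and the highest press reading I saw was about 19 N, on first contact.

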